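# Stand the fallen splash guard up in front of the autosampler

### The job

The splash guard has fallen on its back: push it over with the fingers so that it stands upright on its steel foot again, and slide it forward until the front edge of its foot sits flush against the front of the autosampler, the whole foot in front of the sampler. Only push it, do not pick it up, and leave the bottle, the beaker and the jar where they stand. Finish with the robot clear of everything.

Things in the scene. Friction and masses are not known exactly. Their poses are not given: they have to be found in the camera images.
- guard: loose L-shaped splash guard, about 0.65 kg: white panel 140 wide, 190 tall, 5 thick, at a right angle to a steel foot plate 140 wide, 95 deep, 4 thick. Origin: middle of the heel edge, the outer corner of the L, on the bench. Fallen (start): z up along the foot, which stands on edge 95 high; panel flat on the bench, x = 0 to -190; y along the heel. Standing: x points down, z from heel to toe.
- guard_toe (a point): middle of the bottom edge of the foot's free (toe) end, 95 from the heel; at the start 95 above the bench. Pushing the foot's upper end along the guard's start +x (towards the sampler) tips the guard about its heel; past about 35 degrees it falls onto its foot by itself. Standing, this edge lies on the bench and goes against the sampler.
- guard_lip (a point): middle of the free edge of the lip: the toe end is bent up into a strip 140 wide, 4 thick, rising to 22 above the foot's underside, on the panel's side. At the start it juts 22 from the foot's underside back over the panel, 91 to 95 above the bench. Standing, it is a 22 high rim across the toe that a fingertip inside the L can push on. This point is the middle of the 4 thickness.
- sampler: fixed beige autosampler, a box 180 deep (x), 260 wide (y), 45 high; tube rack on top, starting 60 behind the front, up to 74 high. Origin: middle of the bottom edge of its flat upright front face towards the robot; x points into the box. At the start the guard's heel is 140 to 180 out from this face, square to it within 15 degrees: once stood up it must slide 45 to 85.
- wash_bottle: bystander: white squeeze bottle with red cap and bent red nozzle, 62 across, 168 high, nozzle reaches 48 out along its x; origin at the centre of its underside
- beaker: bystander: glass beaker 64 across, 85 high; origin at the centre of its underside
- reagent_jar: bystander: amber jar with black cap, 52 across, 75 high; origin at the centre of its underside
Mind the look-alikes: they are no part of the job. Leave any black or green look-alike of the guard alone.

How it is judged (in metres and radians):
On the way:
1. the guard stands upright on its foot (angle between guard's own x axis and vertical above 3 rad and height (world z) of guard_toe below 0.01 m), for 0.2 s.
At the end, for the whole second after the job is handed in: The guard stands on its foot on the bench (upright within 5 degrees), at rest; the middle of its toe edge is within 8 mm of the sampler's front face, square to it within 0.1 rad, and within 60 mm of the middle of the face (the whole foot in front of it) (angle between guard's own x axis and vertical above 3.05 rad and height (world z) of each of guard, guard_toe below 0.006 m and x of guard_toe in the frame of sampler between -0.008 and 0.005 m and y of guard_toe in the frame of sampler between -0.06 and 0.06 m and x of guard in the frame of sampler below -0.08 m and angle between the y axis of guard and the y axis of sampler, either way round below 0.1 rad and linear speed of guard below 0.02 m/s); the robot touches nothing.
It fails at once if the guard was lifted off the bench (heel edge more than 20 mm up) (height (world z) of guard above 0.02 m).
It fails at once if the wash bottle was moved or tipped (distance of wash_bottle from where it was at the start of the episode above 0.02 m).
It fails at once if the beaker was moved or tipped (distance of beaker from where it was at the start of the episode above 0.02 m).
It fails at once if the jar was moved or tipped (distance of reagent_jar from where it was at the start of the episode above 0.02 m).
It fails at once if a bystander was tipped over (angle between any of wash_bottle, beaker, reagent_jar's own z axis and vertical above 0.5 rad).
It also fails if it takes over 45 s, if anything falls off the work surface, if the arm or the gripper's body presses on something with over 40 N, if the wrist force passes 120 N, or if a joint passes its speed limit or range.

### The arm

A 6-joint arm with a two-finger parallel gripper is mounted at the origin on the work surface. World frame = base frame: x ahead of the robot, y to its left, z up, the work surface at z = 0. Lengths are in m, angles in degrees, forces in N, time in s.
With the tool pointing down it reaches from about 0.325 to 0.75 m from the base axis. Payload 7.6 kg.
Tool frame: the origin (TCP) lies between the finger pads; the fingertips stand 14 mm ahead of it and the grasp point (between the pads) lies 5 mm behind it; z points along the fingers, y is the line along which they close (so a half turn about z gives the same grasp; the last joint's range is limited). The gripper opens to 85 mm and grips with 20 to 120 N. Pads are 22 mm wide; open, the fingers measure 114 mm over their backs; the gripper's body (76 mm by 85 mm) begins 54 mm behind the grasp point. The pads swing forward as they close: fully open they stand 13 mm farther back than shut.
Start: joints at [59.112, 2.991, 80.254, -0, 96.75, -4.028], TCP at [0.237, 0.468, 0.245] pointing down, gripper open.
Joint ranges: [-166.34, 166.34], [-52.06, 124.39], [6.96, 135.62], [-60.46, 240.46], [14.63, 156.25], [-167.68, 167.68]. Speed limits (degrees/s): [147.25, 147.25, 172.46, 180, 180, 180].

### API

Orientations are given as a 3x3 rotation matrix whose columns are the frame's x, y, z axes.
In Python, from cell import * gives the robot as it stands.
- The arm moves only by the tool apply_moves, never from a script. Its argument "targets" is text: rows parted by semicolons, each of 6 numbers parted by spaces: the shift along the world's x, y, z in m, then the turn, a rotation vector about the world's x, y, z in rad. A call has 1 to 10 rows; each row shifts and turns the commanded pose from where the row before left it; what a row does not reach is not made up. A row lasts 1/12 s, in which the tool goes at most 41.7 mm and 7.16 degrees, less where a joint would pass 70% of its speed; a pose out of reach is approached as far as the arm can. A call is refused whole if a number of a shift passes 0.0417 or a number of a turn 0.125, either way. A call with a gripper value outside its range is refused whole. "fingers" is the opening, from 0 (shut) to 1 (fully open), set as the call begins (left out, the last holds). The fingers move at their own pace and stop on an object; "newtons" is the grip in N (left out, the last holds). Time passes only in rows, so rows that do not move let the fingers close. It gives the time, the measured TCP pose, the force, the opening and the grip force at its end, in the units of the state.
- sense(): the state, without advancing time (a new reading comes with each control period).
- capture(name): name is "scene" or "top" or "wrist"; returns a dict with "img" (480x640x3 uint8, blue, green, red), "intrinsics" (3x3 intrinsics, pixels), "cam_to_world" (4x4, takes a point from camera to world coordinates); the wrist camera has in their place "tool_from_camera" (4x4, takes a point from camera to tool coordinates, whose origin is the TCP and whose axes are the flange's). Camera axes: x right, y down, z forward; pixel columns grow to the right and rows downward; lengths in m; the calibration is good to about 2 mm. A picture is of the moment at which its call begins: read the wrist's pose just before it. There is no depth.
- hand_in(): hands the job in; it is judged then, once.
The state is a dict: "time_s": time; "q": joint angles; "joint_velocities": joint speeds; "effort": joint torques, N m; "eef_pos": TCP position; "tool_rot": TCP orientation; "wrist_force": force on the tool from outside, world axes, zero at the start; "ft_torque": the same for the moment, N m; "opening": finger opening in m; "gripper_force": force on a finger pad.
Only numpy, scipy, OpenCV 4.12 (cv2) and the standard library are available. Lean on these libraries where they do the work, as an engineer would, in place of code of your own. Each camera call takes 0.05 s, during which the arm holds its last target. There are 200 camera calls.

## Working session

There is one attempt and no reset: what is moved stays moved. The work goes in short steps, Python scripts to look and compute and a tool call to move; the robot and the scene stay as the last step left them, time stands still between calls to the robot, and variables do not carry over. Pictures are saved under pics/ and viewed, at most 10 in all, crops included, and the job is handed in when it is done.

Besides the shell and the picture viewer there is one more tool, called by a JSON object that holds its "method" and its "body". apply_moves: Moves the arm, as the interface text tells. Its arguments: {"type":"object","properties":{"targets":{"type":"string"},"fingers":{"type":"number"},"newtons":{"type":"number"}},"required":["targets"]}

```bash
mkdir -p pics; python3 - <<'E'
from cell import *
import cv2,numpy as np
for n in("scene","top"):
    c=capture(n);cv2.imwrite(f"pics/{n}0.png",c["img"]);np.savez(f"{n}0.npz",**c);print(n,c["intrinsics"],c["cam_to_world"])
print(sense()["time_s"])
E
```

```text
scene [[466.37852528   0.         315.26895416]
 [  0.         466.37852528 237.26071954]
 [  0.           0.           1.        ]] [[-0.25192112  0.77262633 -0.58273863  1.09569597]
 [ 0.96757799  0.2123715  -0.1367157   0.15756261]
 [ 0.01812693 -0.59828664 -0.80107709  0.78538966]
 [ 0.          0.          0.          1.        ]]
top [[506.8351685    0.         319.32076264]
 [  0.         506.8351685  238.7107124 ]
 [  0.           0.           1.        ]] [[ 1.06586834e-02 -9.87194136e-01  1.59166990e-01  4.30292439e-01]
 [-9.99943037e-01 -1.06122524e-02  1.14171190e-03  4.10303512e-02]
 [ 5.62028991e-04 -1.59170093e-01 -9.87251015e-01  1.02891011e+00]
 [ 0.00000000e+00  0.00000000e+00  0.00000000e+00  1.00000000e+00]]
0.1
```

View pics/scene0.png

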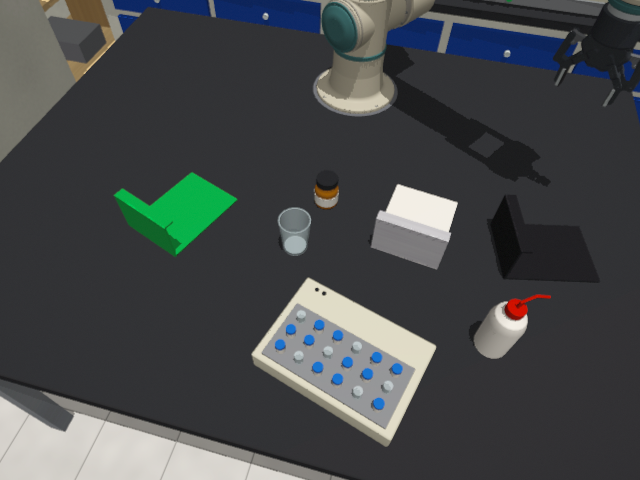

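View pics/top0.png

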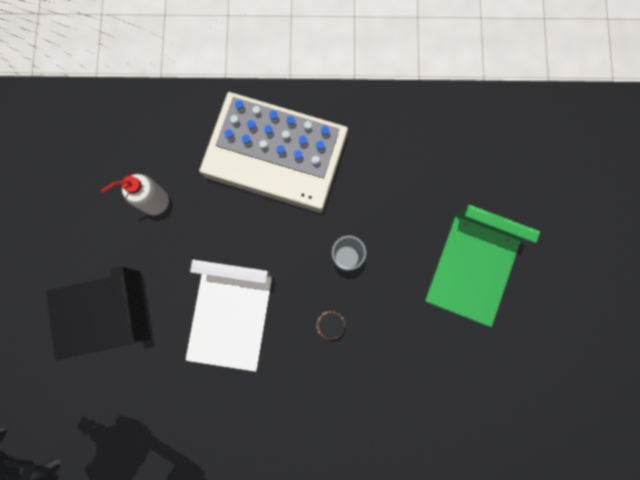

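```bash
python3 - <<'E'
import cv2,numpy as np
for n,(x0,y0,x1,y1) in (("top",(170,80,370,390)),("scene",(240,170,470,440))):
    d=np.load(n+"0.npz");im=d["img"];hsv=cv2.cvtColor(im,cv2.COLOR_BGR2HSV)
    m=((hsv[...,2]>70)).astype(np.uint8)
    M=np.zeros_like(m);M[y0:y1,x0:x1]=m[y0:y1,x0:x1]
    cs,_=cv2.findContours(M,cv2.RETR_EXTERNAL,cv2.CHAIN_APPROX_NONE)
    for c in cs:
        if cv2.contourArea(c)>400: print(n,cv2.contourArea(c),cv2.approxPolyDP(c,2.5,True)[:,0].tolist())
t=np.load("top0.npz")["img"];s=np.load("scene0.npz")["img"]
a=cv2.resize(t[90:380,180:380],None,fx=2,fy=2,interpolation=cv2.INTER_CUBIC)
b=cv2.resize(s[180:300,360:470],None,fx=3.6,fy=3.6,interpolation=cv2.INTER_CUBIC)
o=np.zeros((580,800,3),np.uint8);o[:580,:400]=a;o[:432,402:798]=b;cv2.imwrite("pics/c1.png",o)
E
```

```text
top 7577.5 [[191, 259], [189, 272], [200, 277], [185, 360], [255, 372], [271, 276], [266, 269]]
top 980.0 [[343, 235], [334, 241], [331, 257], [338, 267], [354, 269], [364, 261], [366, 248], [358, 237]]
top 11582.0 [[227, 91], [198, 171], [205, 177], [320, 212], [348, 127]]
scene 16766.0 [[307, 277], [252, 351], [253, 363], [373, 439], [391, 439], [436, 346]]
scene 1240.0 [[289, 207], [278, 215], [277, 222], [283, 248], [291, 255], [299, 255], [306, 249], [311, 219], [304, 209]]
scene 411.5 [[315, 185], [317, 205], [321, 208], [334, 206], [338, 186], [326, 191]]
scene 4849.5 [[396, 184], [386, 209], [377, 213], [370, 246], [436, 269], [450, 237], [448, 231], [457, 202]]
```

View pics/c1.png

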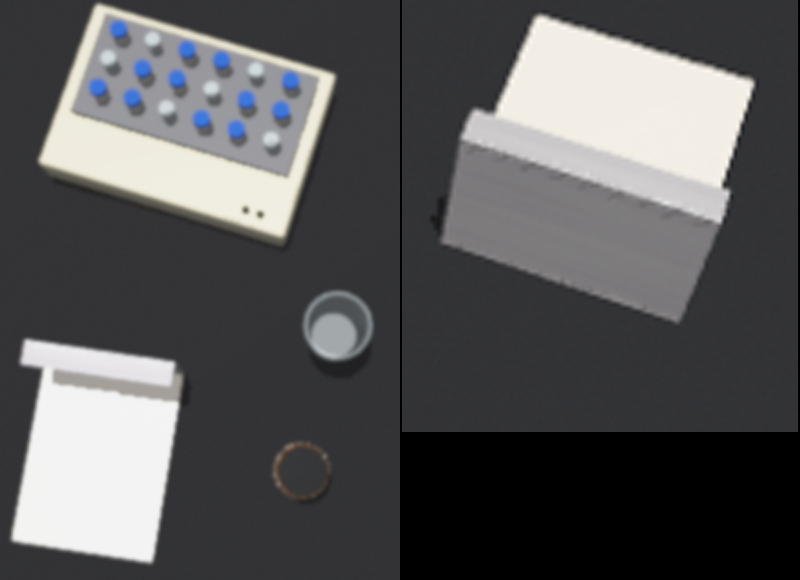

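```bash
cat > h.py <<'E'
import numpy as np
D={n:dict(np.load(n+"0.npz")) for n in("top","scene")}
def ray(n,p):
    d=D[n];T=d["cam_to_world"];v=T[:3,:3]@np.linalg.solve(d["intrinsics"],[*p,1]);return T[:3,3],v/np.linalg.norm(v)
def pl(n,p,z):
    o,v=ray(n,p);return o+v*(z-o[2])/v[2]
def tri(a,b):
    (o,v),(p,w)=ray("top",a),ray("scene",b)
    s,t=np.linalg.lstsq(np.c_[v,-w],p-o,rcond=None)[0];x,y=o+s*v,p+t*w;return (x+y)/2,np.linalg.norm(x-y)
E
python3 - <<'E'
from h import *
np.set_printoptions(precision=4,suppress=True)
print("toe L",tri((191.7,260.2),(376.7-.3,218-.3)),pl("top",(191.7,260.2),.095),pl("scene",(376.7,218),.095))
print("toe swap?",tri((191.7,260.2),(448.3,240.8)),pl("scene",(448.3,240.8),.095))
print("toe other",tri((266.7,270.7),(376.4,217.7)))
print("lip",tri((190.7,271.2),(450.3,232.8)),tri((265.7,282.2),(379,211.4)))
print("heel",pl("scene",(371.4,247.5),0),pl("scene",(437.2,269.2),0))
print("panel free",pl("top",(185.7,360.2),.005),pl("top",(256.2,370.7),.005))
print("panel free s",pl("scene",(396,184.5),.005),pl("scene",(457,202),.005))
print("samp",tri((200.2,170.7),(435,346)),tri((321.5,209),(309,281)))
print("samp bot",pl("top",(204,177),0),pl("top",(320.5,212.5),0))
for n,p,z in(("top",(348,252),.085),("top",(331,325),.075),("scene",(295,243),0),("scene",(327,203),0),("scene",(494,350),0)):print(n,pl(n,p,z))
E
```

```text
toe L (array([0.5457, 0.2   , 0.1619]), np.float64(0.12338082902135289)) [0.538  0.2782 0.095 ] [0.5178 0.1415 0.095 ]
toe swap? (array([0.5377, 0.2783, 0.0968]), np.float64(0.0009911444223858824)) [0.5362 0.2791 0.095 ]
toe other (array([0.5196, 0.1396, 0.0974]), np.float64(0.002442706299474262))
lip (array([0.5174, 0.2799, 0.0959]), np.float64(0.002121886176835166)) (array([0.4987, 0.1415, 0.0927]), np.float64(0.002673369851981615))
heel [0.5192 0.1425 0.    ] [0.5369 0.2802 0.    ]
panel free [0.3501 0.3028 0.005 ] [0.3315 0.1634 0.005 ]
panel free s [0.3329 0.1648 0.005 ] [0.3492 0.3045 0.005 ]
samp (array([0.7253, 0.2844, 0.0431]), np.float64(0.0019065819824552455)) (array([0.651 , 0.041 , 0.0325]), np.float64(0.0052062432159029155))
samp bot [0.7247 0.2855 0.    ] [0.6513 0.0404 0.    ]
top [ 0.5578 -0.012   0.085 ]
top [0.4221 0.0187 0.075 ]
scene [ 0.55   -0.0134  0.    ]
scene [0.4254 0.0247 0.    ]
scene [0.6836 0.3964 0.    ]
```

```bash
python3 - <<'E'
from cell import *
import numpy as np
from scipy.spatial.transform import Rotation as R
s=sense();r=np.array(s["tool_rot"]);print(r,s["eef_pos"],s["opening"])
a=np.radians(-7.3)
for k in(0,180):
    b=a+np.radians(k);x=[np.cos(b),np.sin(b),0];z=[0,0,-1]
    print(R.from_matrix(np.c_[x,np.cross(z,x),z]@r.T).as_rotvec())
E
```

```text
[[-8.92140844e-01  4.51756716e-01 -7.64626090e-04]
 [ 4.51757343e-01  8.92140032e-01 -1.21090921e-03]
 [ 1.35117176e-04 -1.42572702e-03 -9.99998975e-01]] [0.2370306  0.46816753 0.24453754] 0.08540328379421137
[-7.78389600e-04 -1.87993788e-03 -2.80026697e+00]
[ 0.00132962 -0.00055053  0.34132498]
```

{"method": "apply_moves", "body": {"targets": "0.025 -0.028 0 0 0 0.038;0.025 -0.028 0 0 0 0.038;0.025 -0.028 0 0 0 0.038;0.025 -0.028 0 0 0 0.038;0.025 -0.028 0 0 0 0.038;0.025 -0.028 0 0 0 0.038;0.025 -0.028 0 0 0 0.038;0.025 -0.028 0 0 0 0.038;0.025 -0.028 0 0 0 0.037;0 0 0 0 0 0", "fingers": 1}}

```text
time_s: 0.93
eef_pos: [0.4651, 0.2118, 0.2445]
tool_rot: [[-0.991, 0.131, -0.0], [0.131, 0.991, -0.002], [-0.0, -0.002, -1.0]]
wrist_force: [0.7, -0.6, -0.0]
opening: 0.0852
gripper_force: 0.0
```

{"method": "apply_moves", "body": {"targets": "0 0 -0.03 0 0 0;0 0 -0.03 0 0 0;0 0 -0.03 0 0 0;0 0 -0.03 0 0 0;0 0 -0.03 0 0 0;0 0 -0.015 0 0 0;0 0 0 0 0 0;0 0 0 0 0 0"}}

```text
time_s: 1.6
eef_pos: [0.4617, 0.2164, 0.0799]
tool_rot: [[-0.992, 0.127, -0.002], [0.127, 0.992, -0.001], [0.002, -0.001, -1.0]]
wrist_force: [0.1, -0.2, 1.0]
opening: 0.0856
gripper_force: 0.0
```

{"method": "apply_moves", "body": {"targets": "0.01 -0.0013 0 0 0 0;0.01 -0.0013 0 0 0 0;0.01 -0.0013 0 0 0 0;0.01 -0.0013 0 0 0 0;0.01 -0.0013 0 0 0 0;0.01 -0.0013 0 0 0 0;0 0 0 0 0 0;0 0 0 0 0 0"}}

```text
time_s: 2.27
eef_pos: [0.5229, 0.2089, 0.0819]
tool_rot: [[-0.992, 0.128, 0.002], [0.128, 0.992, 0.001], [-0.002, 0.001, -1.0]]
wrist_force: [-2.2, 0.4, 0.7]
opening: 0.0853
gripper_force: 3.1
```

```bash
python3 - <<'E'
from cell import *
import cv2,numpy as np
a=capture("scene")["img"][100:420,240:640];b=capture("top")["img"][100:420,100:400]
cv2.imwrite("pics/t1.png",np.hstack([a,b]))
E
```

```text
(no output)
```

View pics/t1.png

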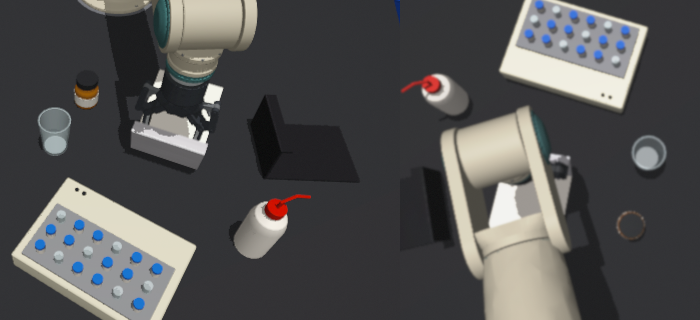

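{"method": "apply_moves", "body": {"targets": "0.01 -0.0013 0 0 0 0;0.01 -0.0013 0 0 0 0;0.01 -0.0013 0 0 0 0;0.01 -0.0013 0 0 0 0;0.01 -0.0013 0.003 0 0 0;0.01 -0.0013 0.005 0 0 0;0.01 -0.0013 0.005 0 0 0;0.01 -0.0013 0.005 0 0 0;0.005 0 0.005 0 0 0;0 0 0 0 0 0"}}

```text
time_s: 3.2
eef_pos: [0.6081, 0.1984, 0.1049]
tool_rot: [[-0.992, 0.128, 0.003], [0.128, 0.992, 0.001], [-0.002, 0.001, -1.0]]
wrist_force: [-0.7, 0.2, 0.9]
opening: 0.0855
gripper_force: 0.0
```

```bash
python3 - <<'E'
from cell import *
import cv2,numpy as np
a=capture("scene")["img"][100:420,240:640];b=capture("top")["img"][100:420,100:400]
cv2.imwrite("pics/t2.png",np.hstack([a,b]))
E
```

```text
(no output)
```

View pics/t2.png

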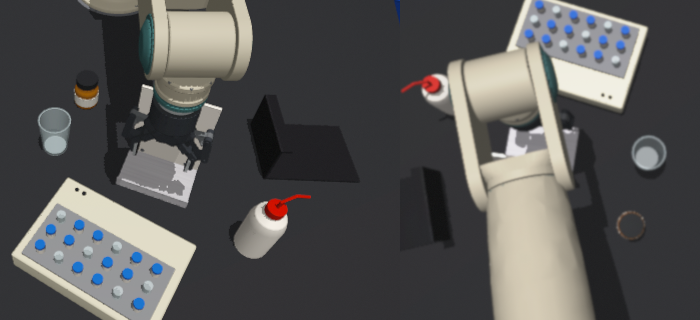

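{"method": "apply_moves", "body": {"targets": "0.02 -0.0025 0.01 0 0 0;0.015 -0.002 0.02 0 0 0;0 0 0.035 0 0 0;0 0 0.035 0 0 0;0 0 0.035 0 0 0;0 0 0.035 0 0 0;0 0 0.035 0 0 0;0 0 0.035 0 0 0;0 0 0.02 0 0 0;0 0 0 0 0 0"}}

```text
time_s: 4.13
eef_pos: [0.642, 0.1941, 0.3698]
tool_rot: [[-0.992, 0.127, 0.009], [0.127, 0.992, 0.002], [-0.009, 0.004, -1.0]]
wrist_force: [-0.3, 0.4, 0.4]
opening: 0.0852
gripper_force: 0.0
```

{"method": "apply_moves", "body": {"targets": "-0.04 0 0 0 0 0;-0.04 0 0 0 0 0;-0.04 0 0 0 0 0;-0.04 0 0 0 0 0;-0.04 0 0 0 0 0;-0.04 0 0 0 0 0;-0.03 0 0 0 0 0;0 0 0 0 0 0"}}

```text
time_s: 4.8
eef_pos: [0.3682, 0.1938, 0.3635]
tool_rot: [[-0.992, 0.125, 0.001], [0.125, 0.992, 0.001], [-0.001, 0.001, -1.0]]
wrist_force: [-0.5, -0.5, 1.0]
opening: 0.0856
gripper_force: 0.0
```

```bash
python3 - <<'E'
from cell import *
import cv2,numpy as np
for n in("scene","top"):
    c=capture(n);np.savez(n+"0.npz",**c)
    if n=="scene":a=c["img"][150:430,250:450]
    else:b=c["img"][90:370,160:360]
cv2.imwrite("pics/t3.png",np.hstack([cv2.resize(i,None,fx=2,fy=2,interpolation=cv2.INTER_CUBIC) for i in(a,b)]))
print(sense()["time_s"])
E
```

```text
4.9
```

View pics/t3.png

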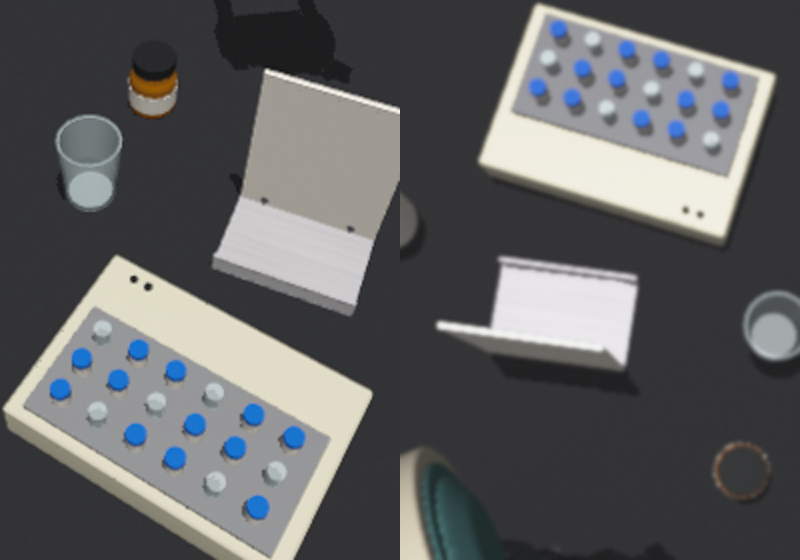

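```bash
python3 - <<'E'
from h import *
np.set_printoptions(precision=4,suppress=True)
P=[pl("scene",(356.3,283.8),0),pl("scene",(425.8,306.3),0)];print(P)
# lip top in top view z=.022 : left, right
print(pl("top",(160+500/2-.25,90+258/2-.25),.022),pl("top",(160+637/2-.25,90+276/2-.25),.022))
print("heelR",pl("top",(160+626/2-.25,90+368/2-.25),0))
m=(P[0]+P[1])/2;d=P[1]-P[0];L=np.linalg.norm(d);t=d/L
n=np.array([t[1],-t[0],0]);print("toe",m,L,np.degrees(np.arctan2(n[1],n[0])),"heel",m-.095*n)
a,b=np.array([.651,.0405]),np.array([.7255,.2847]);T=(b-a)/np.linalg.norm(b-a);N=np.array([T[1],-T[0]]);c=(a+b)/2
print("sampler",c,N,np.degrees(np.arctan2(N[1],N[0])),"toe in S",(m[:2]-c)@N,(m[:2]-c)@T)
E
```

```text
[array([0.6132, 0.1298, 0.    ]), array([0.6272, 0.2676, 0.    ])]
[ 0.6355 -0.1405  0.022 ] [ 0.6185 -0.2785  0.022 ]
heelR [ 0.5273 -0.2706  0.    ]
toe [0.6202 0.1987 0.    ] 0.13853118131913728 -5.808790043053246 heel [0.5257 0.2083 0.    ]
sampler [0.6883 0.1626] [ 0.9565 -0.2918] -16.965784298090234 toe in S -0.07558361782346164 0.014668574810417896
```

{"method": "apply_moves", "body": {"targets": "0.01 0.004 -0.02 -0.0148 -0.116 0;0.01 0.004 -0.02 -0.0148 -0.116 0;0.01 0.004 -0.02 -0.0148 -0.116 0;0.01 0.004 -0.02 -0.0148 -0.116 0;0.01 0.004 -0.02 -0.0148 -0.116 0;0.01 0.004 -0.02 -0.0148 -0.116 0;0 0 -0.02 0 0 0;0 0 0 0 0 0;0 0 0 0 0 0"}}

```text
time_s: 5.65
eef_pos: [0.4324, 0.2175, 0.222]
tool_rot: [[-0.76, 0.127, 0.638], [0.096, 0.992, -0.083], [-0.643, -0.002, -0.766]]
wrist_force: [-0.1, -0.5, 1.0]
opening: 0.0857
gripper_force: 0.0
```

{"method": "apply_moves", "body": {"targets": "0.004 0 -0.035 0 0 0;0.004 0 -0.035 0 0 0;0.004 0 -0.035 0 0 0;0.004 0 -0.035 0 0 0;0.002 0 -0.03 0 0 0;0 0 -0.015 0 0 0;0 0 -0.007 0 0 0;0 0 0 0 0 0;0 0 0 0 0 0"}}

```text
time_s: 6.4
eef_pos: [0.452, 0.2182, 0.0332]
tool_rot: [[-0.756, 0.128, 0.642], [0.099, 0.992, -0.081], [-0.647, 0.002, -0.763]]
wrist_force: [-0.2, -0.4, 1.1]
opening: 0.0856
gripper_force: 0.0
```

{"method": "apply_moves", "body": {"targets": "0.008 -0.001 0 0 0 0;0.008 -0.001 0 0 0 0;0.008 -0.001 0 0 0 0;0.008 -0.001 0 0 0 0;0.008 -0.001 0 0 0 0;0.008 -0.001 0 0 0 0;0.008 -0.001 0 0 0 0;0.008 -0.001 0 0 0 0;0 0 0 0 0 0"}}

```text
time_s: 7.15
eef_pos: [0.5159, 0.2095, 0.0317]
tool_rot: [[-0.757, 0.128, 0.641], [0.098, 0.992, -0.082], [-0.646, 0.001, -0.763]]
wrist_force: [0.2, -0.2, 0.5]
opening: 0.0854
gripper_force: 0.0
```

{"method": "apply_moves", "body": {"targets": "0.005 -0.0005 0 0 0 0;0.005 -0.0005 0 0 0 0;0.005 -0.0005 0 0 0 -0.015;0.005 -0.0005 0 0 0 -0.02;0.005 -0.0005 0 0 0 -0.02;0.005 -0.0005 0 0 0 -0.02;0.005 -0.0005 0 0 0 -0.02;0.005 -0.0005 0 0 0 -0.02;0.005 -0.0005 0 0 0 -0.02;0.005 -0.0005 0 0 0 -0.02"}}

```text
time_s: 7.98
eef_pos: [0.5649, 0.2046, 0.031]
tool_rot: [[-0.733, 0.281, 0.619], [0.215, 0.96, -0.181], [-0.645, 0.0, -0.764]]
wrist_force: [-3.0, 1.8, -1.7]
opening: 0.0852
gripper_force: 1.6
```

```bash
python3 - <<'E'
from cell import *
import cv2,numpy as np
for n in("scene","top"):
    c=capture(n);np.savez(n+"0.npz",**c)
    if n=="scene":a=c["img"][150:430,250:450]
    else:b=c["img"][90:370,160:360]
cv2.imwrite("pics/t4.png",np.hstack([cv2.resize(i,None,fx=2,fy=2,interpolation=cv2.INTER_CUBIC) for i in(a,b)]))
print(sense()["time_s"])
E
```

```text
8.0833
```

View pics/t4.png

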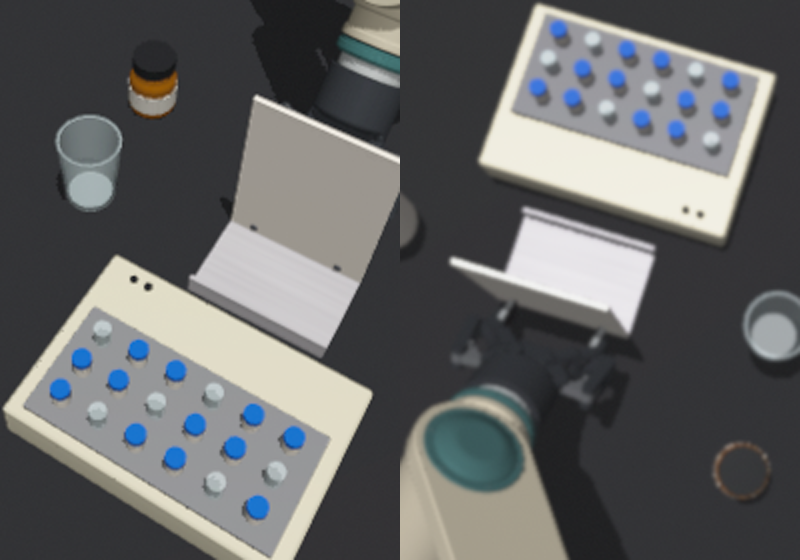

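{"method": "apply_moves", "body": {"targets": "0.004 -0.0012 0 0 0 -0.006;0.004 -0.0012 0 0 0 -0.006;0.004 -0.0012 0 0 0 0;0.004 -0.0012 0 0 0 0;0.003 -0.0009 0 0 0 0;0 0 0 0 0 0"}}

```text
time_s: 8.58
eef_pos: [0.5842, 0.1987, 0.0316]
tool_rot: [[-0.73, 0.291, 0.618], [0.222, 0.957, -0.187], [-0.646, 0.001, -0.763]]
wrist_force: [0.0, 0.5, -0.3]
opening: 0.0855
gripper_force: 0.0
```

```bash
python3 - <<'E'
from cell import *
import cv2,numpy as np
for n in("scene","top"):
    c=capture(n);np.savez(n+"0.npz",**c)
    if n=="scene":a=c["img"][230:370,300:450]
    else:b=c["img"][160:300,180:340]
r=[cv2.resize(i,None,fx=2.5,fy=2.5,interpolation=cv2.INTER_CUBIC) for i in(a,b)];cv2.imwrite("pics/t5.png",np.hstack(r))
E
```

```text
(no output)
```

View pics/t5.png

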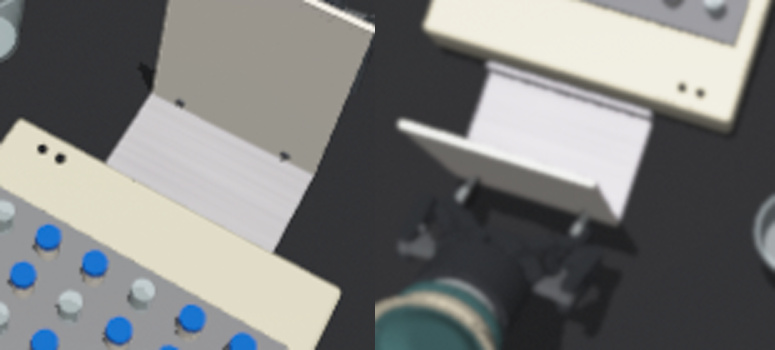

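{"method": "apply_moves", "body": {"targets": "0.002 -0.0006 0 0 0 0;0.002 -0.0006 0 0 0 0;0.001 -0.0003 0 0 0 0;0.001 -0.0003 0 0 0 0;0.001 -0.0003 0 0 0 0;0 0 0 0 0 0"}}

```text
time_s: 9.18
eef_pos: [0.5898, 0.1973, 0.0315]
tool_rot: [[-0.731, 0.29, 0.617], [0.222, 0.957, -0.187], [-0.645, 0.0, -0.764]]
wrist_force: [-14.1, 2.0, 7.2]
opening: 0.0854
gripper_force: 6.8
```

{"method": "apply_moves", "body": {"targets": "0.001 -0.0003 0 0 0 0;0.001 -0.0003 0 0 0 0;0.001 -0.0003 0 0 0 0"}}

```text
time_s: 9.43
eef_pos: [0.5904, 0.1972, 0.0311]
tool_rot: [[-0.733, 0.291, 0.614], [0.222, 0.957, -0.187], [-0.642, -0.001, -0.766]]
wrist_force: [-59.4, 6.9, 34.7]
opening: 0.0856
gripper_force: 29.5
```

{"method": "apply_moves", "body": {"targets": "-0.002 0.0006 0 0 0 0;-0.002 0.0006 0 0 0 0;-0.004 0.0012 0 0 0 0;-0.01 0.003 0 0 0 0;-0.02 0.006 0 0 0 0;-0.03 0.009 0 0 0 0;-0.03 0.009 0 0 0 0;-0.02 0.005 0.02 0 0 0;0 0 0.03 0 0 0;0 0 0 0 0 0"}}

```text
time_s: 10.27
eef_pos: [0.4765, 0.2326, 0.087]
tool_rot: [[-0.727, 0.288, 0.624], [0.223, 0.958, -0.182], [-0.65, 0.007, -0.76]]
wrist_force: [0.1, -0.1, 1.2]
opening: 0.0853
gripper_force: 0.0
```

{"method": "apply_moves", "body": {"targets": "0 0 0.035 0 0 0;0 0 0.035 0 0 0;-0.01 0 0.035 0 0 0;-0.01 0 0.035 0 0 0;0 0 0 0 0 0;0 0 0 0 0 0"}}

```text
time_s: 10.77
eef_pos: [0.4559, 0.2309, 0.224]
tool_rot: [[-0.728, 0.29, 0.621], [0.224, 0.957, -0.184], [-0.648, 0.005, -0.762]]
wrist_force: [-0.7, -0.2, -0.8]
opening: 0.0857
gripper_force: 0.0
```

```bash
python3 - <<'E'
from cell import *
import cv2,numpy as np
for n in("scene","top"):
    c=capture(n);np.savez(n+"0.npz",**c)
    if n=="scene":a=c["img"][200:360,300:460]
    else:b=c["img"][150:310,180:340]
r=[cv2.resize(i,None,fx=2.5,fy=2.5,interpolation=cv2.INTER_CUBIC) for i in(a,b)];cv2.imwrite("pics/t6.png",np.hstack(r))
E
```

```text
(no output)
```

View pics/t6.png

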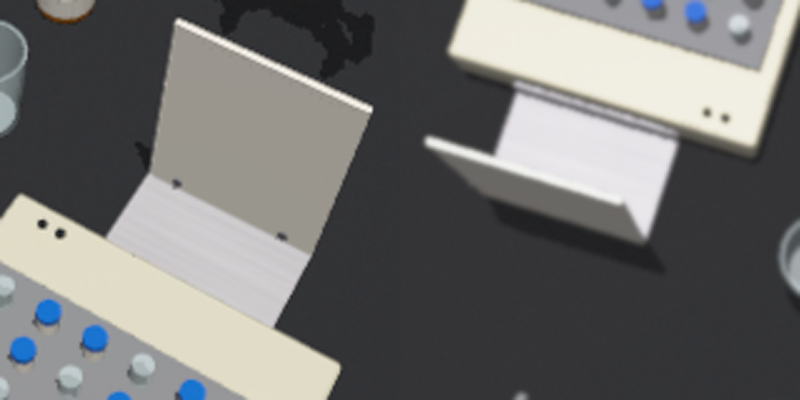

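```bash
python3 - <<'E'
from h import *
P=[pl("top",(225.7,182.7),.022)[:2],pl("top",(290.9,203.1),.022)[:2],pl("top",(180+(645-400)/2.5-.3,150+242/2.5-.3),0)[:2]]
c=np.array([.6883,.1626]);N=np.array([.9565,-.2918]);T=np.array([.2918,.9565])
for p in P:print(p,(p-c)@N,(p-c)@T)
E
```

```text
[0.70678607 0.23521421] -0.00350690422525924 0.07484972742744944
[0.66541766 0.10081896] -0.0038592545844532353 -0.06577062931212672
[0.57907611 0.12741143] -0.09420462671964812 -0.06552940308422991
```

Both lip ends measure within 4 mm of the sampler face, square to it and centred to about 5 mm. The 59 N push confirms contact, and the robot is clear.

```bash
python3 -c "
from cell import *
print(hand_in())"
```

```text
the job is handed in; nothing more can be done
None
```

The splash guard stands upright on its foot against the sampler front: the toe measures within about 4 mm of the face, square to it and about 5 mm off centre. The robot is clear and the job is handed in, with no verdict returned.

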